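# Seat the marked plate and fold the camera's view onto it

### The job

Take the tall marked plate out of the storage rack and slide it down into the slot of the lone holder until it sits fully on the slot's floor, with its marked face still towards the mirror, and let go of it. Then turn the spring-loaded mirror by the tab on its top until the little bench camera sees the plate's round marker in the middle of the mirror, and finish while still holding the mirror at that angle (if you let go it springs back). Leave the clear blank plate, the bottle, the beaker and the tip box where they are.

Things in the scene. Friction and masses are not known exactly. Their poses are not given: they have to be found in the camera images.
- plate: Marked plate: white plastic, 80 mm wide (x) x 8 thick (y) x 110 tall (z), about 0.1 kg, upright in either of the rack's two slots, its z up, yaw as the rack's. Origin: centre of its underside. The marker, a flat black disc 36 mm across with a white centre, is on its +y face, the left-hand one seen from the robot. Pinch it across its thickness at the top edge.
- marker (a point): Centre of the marker, on the plate's +y face, 65 mm above the plate's underside, midway along its width. Axes as the plate's.
- plate_top (a point): Middle of the plate's top edge, 110 mm above its underside. Axes as the plate's.
- rack: Storage rack: fixed wooden block 104 (x) x 120 (y) x 30 mm high, on the robot's right, yaw -0.35 to 0.35. Two blind slots along its x at y = +35 and -35 mm, each 82 x 10 mm, 20 mm deep (floor 10 mm above the bench). Origin: centre of its underside. One slot holds the marked plate, the other the blank.
- holder: Plate holder: fixed grey block 104 (x) x 44 (y) x 30 mm high, alone between rack and mirror, yaw -0.25 to 0.25. Origin: centre of its underside. One slot along its x: 83 x 11 mm, 20 mm deep (floor 10 mm above the bench); steel lips flare out 4 mm a side round its mouth, up to 42 mm above the bench. Its +y side looks towards the mirror; the plate's marked +y face goes to that side.
- slot (a point): Centre of the slot's mouth at the top face of the holder's block, 30 mm above the bench. A seated plate's underside is 20 mm below it, and the seated marker then stands 75 mm above the bench.
- viewer: Fixed camera-and-mirror unit on the left, yaw -0.7 to -0.2. Origin on the bench, on the mirror's vertical pivot axis; x points from the mirror to the small black camera, which looks level back along it at the mirror, 75 mm above the bench. Round foot 90 mm across under the mirror, flat rail to the camera, which reaches 252 mm from the pivot and 100 mm high.
- lens (a point): Centre of the front of the camera's lens, 150 mm from the pivot axis along the viewer's x, 75 mm above the bench. The line of sight from here hits the mirror on its pivot axis.
- sight_line (a point): The camera's line of sight after the mirror: origin on the pivot axis 75 mm above the bench, x axis pointing level along the reflected line of sight. When the marker lies on this x axis the camera sees it in the middle.
- blank: Bystander: clear blank plate 80 x 8 x 70 mm tall (shorter than the marked one), standing in the rack's other slot. Origin at the centre of its underside.
- bottle: Bystander: glass bottle with a blue cap, 60 mm across, 120 mm tall, to the left of the mirror and nearer the robot. Origin at the centre of its underside.
- beaker: Bystander: glass beaker, 68 mm across, 85 mm tall, far right. Origin at the centre of its underside.
- tipbox: Bystander: blue box of pipette tips with a clear lid, 90 x 120 x 57 mm, near the robot. Origin at the centre of its underside.
- mirror: Round mirror, 72 mm across with its rim, centred 75 mm above the bench, face on the pivot axis. Origin on that axis at bench height; x is its normal. It turns clockwise from above from its stop (a spring, 0.10 N m per rad, returns it there; its normal then points at the lens) up to 1.3 rad. Turning it swings the reflected line of sight clockwise by twice the angle. Needed: 0.3 to 1.05 rad.
- tab_top (a point): Middle of the top of the upright aluminium tab on the mirror, on the pivot axis, 142 mm above the bench. The tab turns with the mirror: 12 mm thick (x, the mirror's normal), 44 wide (y), 35 tall. Grip it from above across its thickness.
Mind the look-alikes: they are no part of the job. What is shaped like the plate but green is not meant.

How it is judged (in metres and radians):
On the way, in this order (a step that is already met when the one before it is completed fails the run):
1. the marked plate is seated on the floor of the holder's slot, marked face to the mirror, and let go (z of plate in the frame of holder below 0.013 m and horizontal distance between plate and holder below 0.006 m and angle between plate's own z axis and vertical below 0.1 rad and y of marker in the frame of holder above 0 m and contact force between the fingers and plate below 0.1 N), for 0.3 s.
2. the mirror is held at the angle at which the camera sees the marker (y of marker in the frame of sight_line between -0.016 and 0.016 m and x of marker in the frame of sight_line above 0.1 m and contact force between the fingers and mirror above 0.5 N), for 0.5 s.
At the end, for the whole second after the job is handed in: The plate stands on the floor of the holder's slot (within 3 mm in height, upright within 0.1 rad, marked face to the mirror), let go; the fingers hold the mirror (over 0.5 N) at rest so that the reflected line of sight passes within 16 mm of the marker's centre, that is, lands on the 36 mm marker (all of step 2 and z of plate in the frame of holder below 0.013 m and horizontal distance between plate and holder below 0.006 m and angle between plate's own z axis and vertical below 0.1 rad and y of marker in the frame of holder above 0 m and contact force between the arm and plate below 0.1 N and angular speed of mirror below 0.05 rad/s); the arm keeps its last pose, push and grip.
It fails at once if a bystander was disturbed (moved by more than 30 mm) (distance of any of blank, bottle, beaker, tipbox from where it was at the start of the episode above 0.03 m).
It also fails if it takes over 67 s, if anything falls off the work surface, if the arm or the gripper's body presses on something with over 40 N, if the wrist force passes 120 N, or if a joint passes its speed limit or range.

### The arm

A 6-joint arm with a two-finger parallel gripper is mounted at the origin on the work surface. World frame = base frame: x ahead of the robot, y to its left, z up, the work surface at z = 0. Lengths are in m, angles in degrees, forces in N, time in s.
With the tool pointing down it reaches from about 0.25 to 0.775 m from the base axis. Payload 4 kg.
Tool frame: the origin (TCP) lies on the mounting face of the last link; the fingertips stand 173 mm ahead of it and the grasp point (between the pads) lies 155 mm ahead of it; z points along the fingers, y is the line along which they close (so a half turn about z gives the same grasp; the last joint's range is limited). The gripper opens to 85 mm and grips with 20 to 120 N. Pads are 22 mm wide; open, the fingers measure 114 mm over their backs; the gripper's body (76 mm by 85 mm) begins 54 mm behind the grasp point. The pads swing forward as they close: fully open they stand 13 mm farther back than shut.
Start: joints at [-73.917, 4.996, 78.535, -0, 96.463, -5.907], TCP at [0.206, -0.51, 0.405] pointing down, gripper open.
Joint ranges: [-177.83, 177.83], [-43.37, 116.18], [15.69, 146.23], [-61.86, 241.86], [9.47, 152.12], [-147.06, 147.06]. Speed limits (degrees/s): [159.86, 159.86, 180, 180, 180, 180].

### API

Orientations are given as [roll, pitch, yaw] about the fixed x, y, z axes, in that order (R = Rz(yaw) Ry(pitch) Rx(roll)).
In Python, from plant import observe, camera, job_done gives the robot as it stands.
- The arm moves only by the tool step_arm, never from a script. Its argument "series" is a list of rows, each a list of 3 entries, a list of its own where there are three numbers: the shift along the tool's x, y, z in mm, then the turn about the tool's z in units of 5 degrees (1.0 is 5 degrees), then the finger opening in mm, from 0 to 85.4. In form: [[[x, y, z], turn, claw], ...]. A call has 1 to 8 rows; each row is the pose to reach, as a shift and turn from the pose commanded when the call began, along the tool's axes at that moment; what a row does not reach only later rows make up. A row lasts 1/10 s, in which the tool goes at most 50 mm and 8.59 degrees, less where a joint would pass 70% of its speed; a pose out of reach is approached as far as the arm can. A call with a gripper value outside its range is refused whole. The fingers move at their own pace and stop on an object; "grip_force" is the grip in N (left out, the last holds). Time passes only in rows, so rows that repeat a pose let the fingers close. It gives the time, the measured TCP pose, the force, the opening and the grip force at its end, in the units of the state.
- observe(): the state, without advancing time (a new reading comes with each control period).
- camera(name): name is "scene" or "top"; returns a dict with "frame" (400x640x3 uint8, red, green, blue), "camera_matrix" (3x3 intrinsics, pixels), "k1" (the pictures are not rectified: a ray, as slopes to the right and down, at radius r is drawn at 1 + k1 r^2 times it, then the intrinsics apply), "R" (3x3) and "t" (3): a world point X has camera coordinates R X + t. Camera axes: x right, y down, z forward; pixel columns grow to the right and rows downward; lengths in m; the calibration is good to about 2 mm. A picture is of the moment at which its call begins. There is no depth.
- job_done(): hands the job in; it is judged then, once.
The state is a dict: "clock": time; "joint_pos": joint angles; "joint_velocities": joint speeds; "joint_torque": joint torques, N m; "eef_pos": TCP position; "eef_rot": TCP orientation; "ft_force": force on the tool from outside, world axes, zero at the start; "wrist_torque": the same for the moment, N m; "width": finger opening in m; "grasp_force": force on a finger pad.
Only numpy, scipy, OpenCV 4.12 (cv2) and the standard library are available. Lean on these libraries where they do the work, as an engineer would, in place of code of your own. Each camera call takes 0.05 s, during which the arm holds its last target. There are 200 camera calls.

## Working session

There is one attempt and no reset: what is moved stays moved. The work goes in short steps, Python scripts to look and compute and a tool call to move; the robot and the scene stay as the last step left them, time stands still between calls to the robot, and variables do not carry over. Pictures are saved under pics/ and viewed, at most 12 in all, crops included, and the job is handed in when it is done.

Besides the shell and the picture viewer there is one more tool, called after "Emit:" in YAML: its name, and indented under it one key for each argument. step_arm: Moves the arm, as the interface text tells. Its arguments: {"type":"object","properties":{"series":{"type":"array","items":{"type":"array"}},"grip_force":{"type":"number"}},"required":["series"]}

```bash
mkdir -p pics; cat > h.py <<'E'
import numpy as np, cv2
from plant import observe, camera, job_done
def snap(n,f):
    c=camera(n); cv2.imwrite('pics/'+f,c['frame'][:,:,::-1]); 
    np.savez('cal_'+n,K=c['camera_matrix'],k1=c['k1'],R=c['R'],t=c['t']); return c
def cal(n): return np.load('cal_'+n+'.npz')
def D(c): return np.array([float(c['k1']),0,0,0,0])
def proj(n,X):
    c=cal(n); return cv2.projectPoints(np.atleast_2d(np.array(X,float)),cv2.Rodrigues(c['R'])[0],c['t'],c['K'],D(c))[0][:,0]
def ray(n,uv):
    c=cal(n); p=cv2.undistortPoints(np.array([[uv]],float),c['K'],D(c))[0,0]
    return -c['R'].T@c['t'], c['R'].T@np.array([p[0],p[1],1])
def atz(n,uv,z):
    o,d=ray(n,uv); return o+d*(z-o[2])/d[2]
E
python3 - <<'E'
from h import *
a=snap('scene','s0.png');b=snap('top','t0.png')
for c in (a,b): print(c['camera_matrix'],c['k1'],-c['R'].T@c['t'],c['R'][2])
print(observe())
E
```

```text
[[498.59474953   0.         319.22848069]
 [  0.         498.59474953 203.99898597]
 [  0.           0.           1.        ]] -0.004759065280619838 [1.12636484 0.27483822 1.15539987] [-0.47964564 -0.23729325 -0.84476741]
[[368.17854409   0.         322.49976704]
 [  0.         368.17854409 201.10740151]
 [  0.           0.           1.        ]] 0.00810883549249963 [0.37343525 0.00928708 1.04000245] [ 1.66635034e-01 -5.59215490e-04 -9.86018485e-01]
{'clock': 0.1, 'joint_pos': array([-7.39181299e+01,  5.03602244e+00,  7.86164339e+01,  1.65232269e-03,
        9.64619693e+01, -5.90627563e+00]), 'joint_velocities': array([ 0.0407204 , -0.06549176, -0.30440095, -0.02292693,  0.08414576,
       -0.02954619]), 'joint_torque': array([ 2.02014169e-03, -3.53013003e+01, -3.14220107e+01, -1.97901250e-04,
        7.85016833e-03, -1.58502348e-05]), 'eef_pos': array([ 0.2059088 , -0.50989598,  0.40364178]), 'eef_rot': array([-1.79886351e+02, -1.34080330e-02,  2.19883167e+01]), 'ft_force': array([0.08969025, 0.40786002, 0.4604684 ]), 'wrist_torque': array([ 3.87430873e-02,  6.95348190e-05, -3.38108510e-02]), 'grasp_force': 0.0, 'width': 0.08546852674950885}
```

View pics/s0.png

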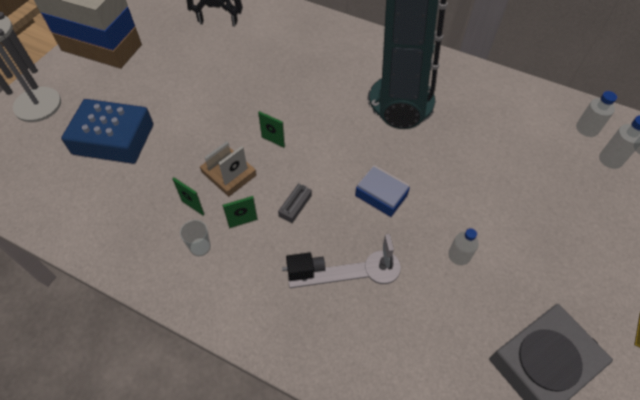

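View pics/t0.png

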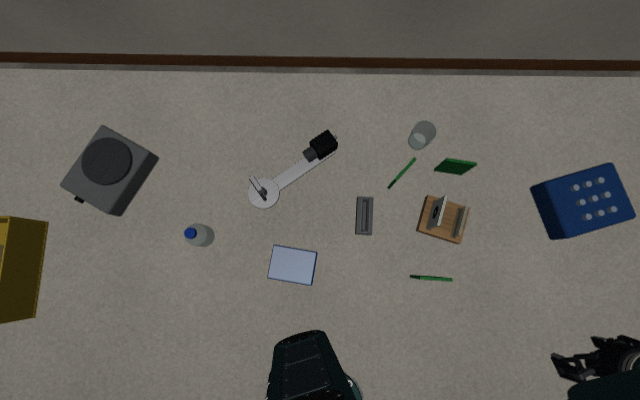

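The scene view shows the rack at (228,172) with a white marked plate at (233,163) and the blank behind it at (216,155). It also shows the holder at (295,202), the viewer pivot at (384,265) and its camera at (303,265). In the top view they are at rack (442,219), holder (364,215) and pivot (264,192).

Candidates in the scene view: the white plate at (233,163), and green plates at (272,129), (188,196) and (240,211). The white one standing in the rack fits the description. I'll confirm it in an enlarged crop.

```bash
python3 - <<'E'
import cv2,numpy as np
s=cv2.imread('pics/s0.png');t=cv2.imread('pics/t0.png')
r=lambda im,x,y,w,h,k:cv2.resize(im[y:y+h,x:x+w],None,fx=k,fy=k,interpolation=cv2.INTER_CUBIC)
cv2.imwrite('pics/c1.png',np.vstack([r(t,345,185,130,65,6)[:, :780],r(s,190,135,130,35,6)[:0]]))
cv2.imwrite('pics/c2.png',r(s,190,135,130,95,6))
cv2.imwrite('pics/c3.png',r(t,235,120,130,95,6))
E
```

```text
(no output)
```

View pics/c1.png

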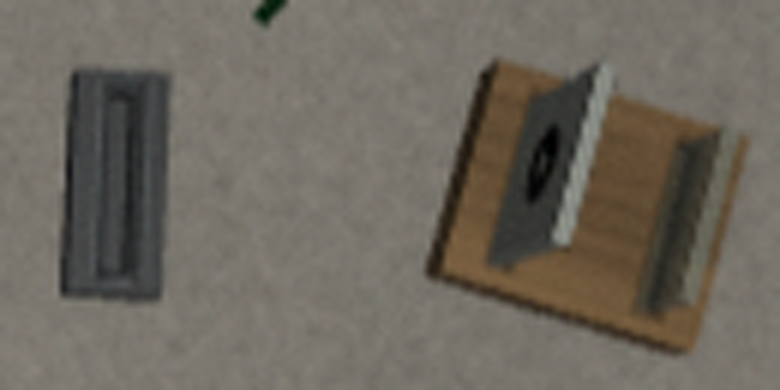

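View pics/c2.png

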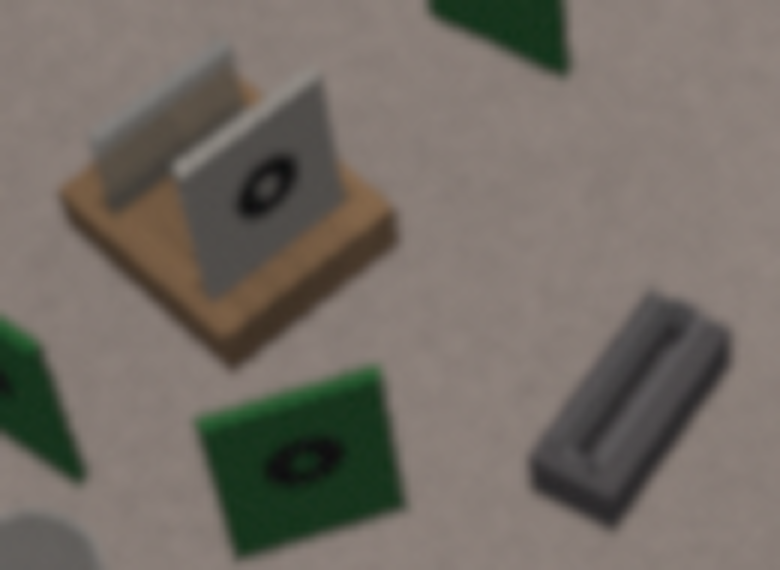

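View pics/c3.png

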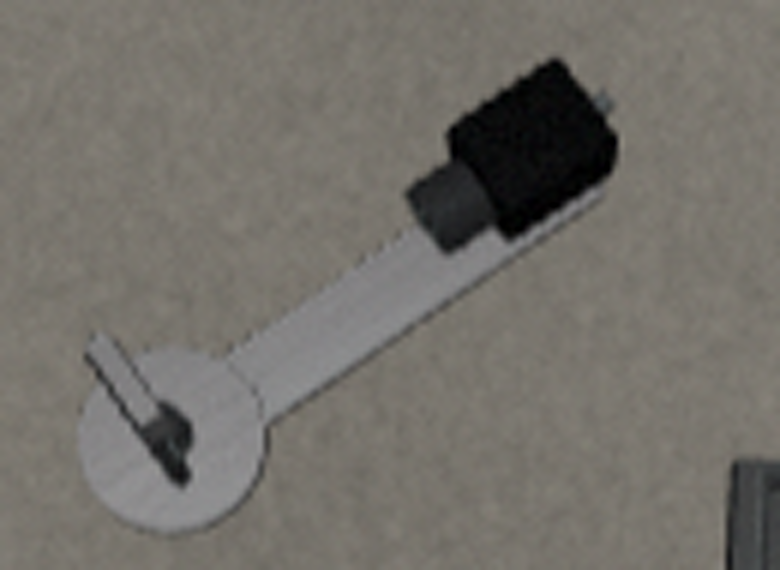

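The crops confirm it: the white plate with the black ring stands in the rack's left (+y) slot, marked face to the left. In c1 its top edge runs (605,65) to (562,247). The holder corners are (80,72), (170,72), (160,298) and (68,294). In c3 the foot centre is (174,440) and the tab top is near (122,380).

```bash
python3 - <<'E'
import cv2
s=cv2.imread('pics/s0.png')
cv2.imwrite('pics/c4.png',cv2.resize(s[222:302,275:405],None,fx=6,fy=6,interpolation=cv2.INTER_CUBIC))
E
cat > fit.py <<'E'
from h import *
from scipy.optimize import least_squares
O={'top1':('top',345,185),'sc':('scene',190,135),'top3':('top',235,120),'sc4':('scene',275,222)}
def px(k,p): n,x,y=O[k]; return n,np.array([x+(p[0]+.5)/6-.5,y+(p[1]+.5)/6-.5])
def W(q,P): c,s=np.cos(q[2]),np.sin(q[2]); P=np.array(P)/1000; return [q[0]+c*P[0]-s*P[1],q[1]+s*P[0]+c*P[1],P[2]]
def fit(obs,q0):
    f=lambda q:np.concatenate([proj(px(k,p)[0],W(q,P))[0]-px(k,p)[1] for k,p,P in obs])
    r=least_squares(f,q0,x_scale=[.1,.1,.3]); return r.x,r.fun.reshape(-1,2).round(1)
E
python3 - <<'E'
from fit import *
H=[('top1',(80,72),(52,22,30)),('top1',(170,72),(52,-22,30)),('top1',(160,298),(-52,-22,30)),('top1',(68,294),(-52,22,30)),
('sc',(615,507),(52,22,30)),('sc',(533,462),(52,-22,30)),('sc',(731,335),(-52,22,30)),('sc',(652,290),(-52,-22,30))]
R=[('top1',(497,62),(52,60,30)),('top1',(748,137),(52,-60,30)),('top1',(690,352),(-52,-60,30)),('top1',(440,277),(-52,60,30)),
('sc',(232,340),(52,60,30)),('sc',(63,192),(52,-60,30)),('sc',(398,212),(-52,60,30))]
P=[('top1',(596,64),(40,4,120)),('top1',(614,68),(40,-4,120)),('top1',(570,249),(-40,-4,120)),('top1',(552,245),(-40,4,120)),
('sc',(184,180),(40,4,120)),('sc',(175,165),(40,-4,120)),('sc',(325,84),(-40,4,120)),('sc',(316,70),(-40,-4,120)),('sc',(267,187),(0,4,75)),('top1',(543,163),(0,4,75))]
for n,o in (('holder',H),('rack',R),('plate',P)):
    q,r=fit(o,[.45,-.2,0]); print(n,q.round(4),r.tolist())
    qt,rt=fit([x for x in o if x[0][0]=='t'],q); print('  top only',qt.round(4),rt.tolist())
    qt,rt=fit([x for x in o if x[0][0]=='s'],q); print('  sc only',qt.round(4))
f=lambda p,z:atz('top',px('top3',p)[1],z)
print('foot',f((174,440),.005),'tab',f((122,380),.142),'lens',f((428,222),.085),'rail',f((275,420),.004),f((605,190),.004))
E
```

```text
holder [ 0.5068 -0.1057 -0.0434] [[-1.4, -0.6], [-0.6, 0.3], [-0.2, -0.1], [-0.9, -0.3], [-0.5, -1.0], [-1.1, -0.6], [-0.1, -0.8], [-0.8, 0.0]]
  top only [ 0.5064 -0.1079 -0.0489] [[-0.5, -0.4], [0.3, 0.5], [0.5, 0.1], [-0.2, -0.2]]
  sc only [ 0.5077 -0.1033 -0.0394]
rack [ 0.4982 -0.3242 -0.2893] [[-0.8, 0.1], [-0.7, 0.2], [0.1, 0.4], [-0.9, -0.2], [-1.0, -0.1], [-0.9, -0.1], [-0.3, -1.0]]
  top only [ 0.4985 -0.3258 -0.2904] [[-0.2, -0.1], [-0.1, 0.1], [0.6, 0.3], [-0.3, -0.3]]
  sc only [ 0.4983 -0.3215 -0.2991]
plate [ 0.5088 -0.2912 -0.2996] [[-0.1, -0.1], [-0.1, 0.2], [-0.8, -0.1], [-0.9, -0.4], [-0.3, -0.3], [-0.8, 0.5], [-0.4, -1.5], [-0.9, -0.9], [0.0, 0.1], [-0.7, 0.6]]
  top only [ 0.5089 -0.2926 -0.2747] [[0.0, -0.2], [0.1, -0.0], [0.1, -0.1], [-0.0, -0.3], [-0.2, 0.6]]
  sc only [ 0.5093 -0.2893 -0.3405]
foot [0.56998237 0.17747303 0.005     ] tab [0.56905453 0.17777375 0.142     ] lens [0.65549273 0.05473734 0.085     ] rail [0.58051199 0.12978043 0.004     ] [ 0.69664883 -0.02722628  0.004     ]
```

View pics/c4.png

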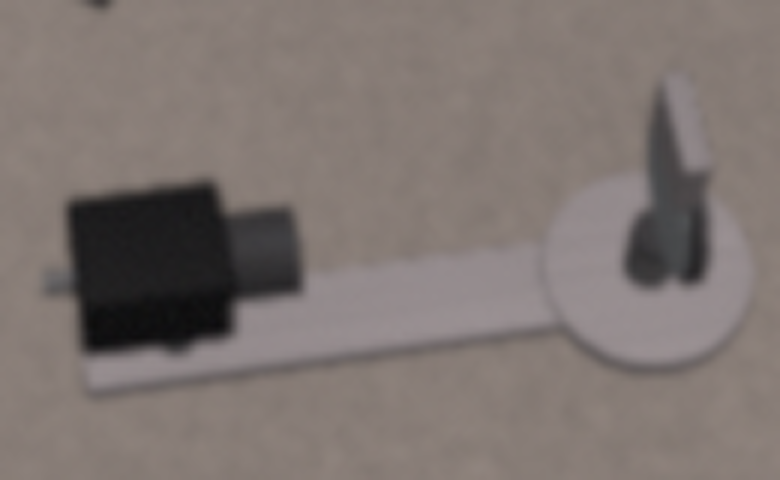

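c4 shows the lens front at about (297,250), the foot centre at (650,268), the tab top centre at (686,122), and the rail's near edge from (95,392) to (560,325). Next I work out the viewer yaw from both views, the reach and tool rotations.

```bash
python3 - <<'E'
from fit import *
g=lambda k,p,z:atz(px(k,p)[0],px(k,p)[1],z)
for k,a in (('top3',dict(foot=(174,440),tab=(122,380),lens=(428,221),r=((275,420),(605,190)))),('sc4',dict(foot=(650,266),tab=(686,122),lens=(297,250),r=((560,325),(95,392))))):
    ft,tb,ln=g(k,a['foot'],.006),g(k,a['tab'],.142),g(k,a['lens'],.077)
    r=g(k,a['r'][1],.003)-g(k,a['r'][0],.003)
    an=lambda v:np.degrees(np.arctan2(v[1],v[0])).round(2)
    print(k,ft.round(4),tb.round(4),ln.round(4),'rail',an(r),'foot-lens',an(ln-ft),np.hypot(*(ln-ft)[:2]),'tab-lens',an(ln-tb))
s=observe(); print(s['eef_pos'],s['eef_rot'],s['clock'])
from scipy.spatial.transform import Rotation as Ro
R=Ro.from_euler('xyz',s['eef_rot'],degrees=True).as_matrix();print(R.round(3))
print('to plate', R.T@(np.array([.509,-.2915,.35])-s['eef_pos'])*1000)
E
```

```text
top3 [0.5698 0.1773 0.006 ] [0.5691 0.1778 0.142 ] [0.6583 0.0551 0.077 ] rail -53.51 foot-lens -54.07 0.15088516456862122 tab-lens -53.95
sc4 [0.5651 0.1797 0.006 ] [0.5693 0.1794 0.142 ] [0.6575 0.0581 0.077 ] rail -53.96 foot-lens -52.74 0.1527539291570627 tab-lens -53.97
[ 0.2059088  -0.50989598  0.40364178] [-1.79886351e+02 -1.34080330e-02  2.19883167e+01] 0.1
[[ 0.927  0.374 -0.001]
 [ 0.374 -0.927  0.002]
 [ 0.    -0.002 -1.   ]]
to plate [362.80313247 -88.92050929  53.90316832]
```

Emit:
step_arm:
  series:
    - [[363, -89, 0], 7.72, 50]
    - [[363, -89, 0], 7.72, 50]
    - [[363, -89, 0], 7.72, 50]
    - [[363, -89, 0], 7.72, 50]
    - [[363, -89, 0], 7.72, 50]
    - [[363, -89, 0], 7.72, 50]
    - [[363, -89, 30], 7.72, 50]
    - [[363, -89, 60], 7.72, 50]
  grip_force: 30

```text
clock: 0.9
eef_pos: [0.5045, -0.2951, 0.3568]
eef_rot: [179.9, -0.5, -16.5]
ft_force: [0.4, -0.6, 0.8]
width: 0.0499
grasp_force: 0.0
```

Emit:
step_arm:
  series:
    - [[0, 0, 0], 0, 50]
    - [[0, 0, 0], 0, 50]
    - [[0, 0, 0], 0, 50]

```text
clock: 1.2
eef_pos: [0.5015, -0.2975, 0.3545]
eef_rot: [179.9, -0.0, -16.7]
ft_force: [0.5, -0.3, 0.6]
width: 0.0502
grasp_force: 0.0
```

```bash
cat >> h.py <<'E'
from scipy.spatial.transform import Rotation as Ro
def to(x,y,z,yaw):
    s=observe();R=Ro.from_euler('xyz',s['eef_rot'],degrees=True).as_matrix()
    print('t',s['clock'],s['eef_pos'].round(4),s['eef_rot'].round(2),'w',round(s['width'],4),'gf',round(s['grasp_force'],1),'F',s['ft_force'].round(1))
    print('shift',(R.T@(np.array([x,y,z])-s['eef_pos'])*1000).round(1),'turn',round((s['eef_rot'][2]-yaw)/5,2))
E
python3 -c "
from h import *
to(.509,-.2915,.260,-16.6)"
```

```text
t 1.2 [ 0.5015 -0.2975  0.3545] [ 1.7994e+02 -5.0000e-02 -1.6660e+01] w 0.0502 gf 0.0 F [ 0.5 -0.3  0.6]
shift [ 5.3 -8.  94.5] turn -0.01
```

Emit:
step_arm:
  series:
    - [[5.3, -8, 30], 0, 50]
    - [[5.3, -8, 60], 0, 50]
    - [[5.3, -8, 90], 0, 50]
    - [[5.3, -8, 95], 0, 50]
    - [[5.3, -8, 95], 0, 50]
    - [[5.3, -8, 95], 0, 50]

```text
clock: 1.8
eef_pos: [0.5095, -0.2918, 0.2614]
eef_rot: [179.9, -0.2, -16.7]
ft_force: [0.4, 0.0, 0.2]
width: 0.0497
grasp_force: 0.0
```

```bash
python3 - <<'E'
from h import *
to(.509,-.2915,.260,-16.6)
s=snap('scene','s1.png')['frame'];t=snap('top','t1.png')['frame']
r=lambda im,x,y:cv2.resize(im[y:y+70,x:x+120],None,fx=4,fy=4,interpolation=cv2.INTER_CUBIC)
cv2.imwrite('pics/c5.png',np.vstack([r(s,180,125),r(t,385,180)])[:,:,::-1])
E
```

```text
t 1.8 [ 0.5095 -0.2918  0.2614] [179.91  -0.24 -16.68] w 0.0497 gf 0.0 F [0.4 0.  0.2]
shift [-0.6 -0.1  1.4] turn -0.02
```

View pics/c5.png

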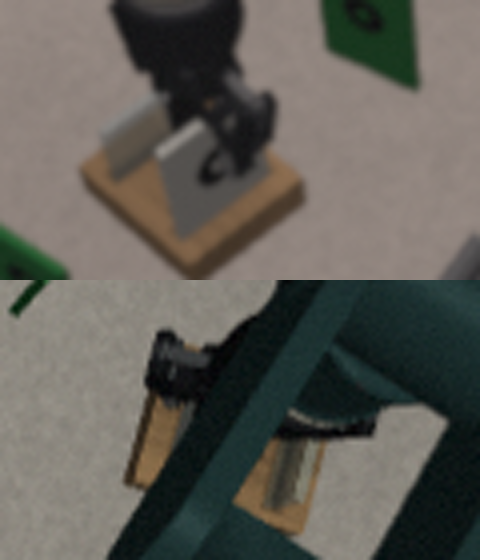

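The fingers straddle the plate's top edge in the scene half, at about (200,110). I'll close on it.

Emit:
step_arm:
  series:
    - [[0, 0, 0], 0, 20]
    - [[0, 0, 0], 0, 4]
    - [[0, 0, 0], 0, 4]
    - [[0, 0, 0], 0, 4]
    - [[0, 0, 0], 0, 4]
    - [[0, 0, 0], 0, 4]
    - [[0, 0, 0], 0, 4]
  grip_force: 40

```text
clock: 2.6
eef_pos: [0.5092, -0.2915, 0.2593]
eef_rot: [179.9, -0.1, -16.6]
ft_force: [-2.2, -5.1, 1.9]
width: 0.0076
grasp_force: 39.5
```

```bash
python3 -c "
from h import *
to(.5095,-.2918,.34,-16.6); print(observe()['wrist_torque'])"
```

```text
t 2.6 [ 0.5092 -0.2915  0.2593] [ 1.7986e+02 -6.0000e-02 -1.6640e+01] w 0.0076 gf 39.5 F [-2.2 -5.1  1.9]
shift [  0.5   0.4 -80.7] turn -0.01
[-1.18045366  0.43680848 -0.14937214]
```

Emit:
step_arm:
  series:
    - [[0, 0, -15], 0, 4]
    - [[0, 0, -45], 0, 4]
    - [[0, 0, -80], 0, 4]
    - [[0, 0, -80], 0, 4]
    - [[0, 0, -80], 0, 4]
    - [[0, 0, -80], 0, 4]

```text
clock: 3.2
eef_pos: [0.5091, -0.2899, 0.3366]
eef_rot: [-179.9, 0.2, -16.6]
ft_force: [0.5, -0.0, -1.2]
width: 0.0076
grasp_force: 39.5
```

```bash
python3 -c "
from h import *
to(.507,-.106,.325,-2.5)"
```

```text
t 3.2 [ 0.5091 -0.2899  0.3366] [-179.87    0.2   -16.58] w 0.0076 gf 39.5 F [ 0.5 -0.  -1.2]
shift [ -54.5 -175.6   12.2] turn -2.82
```

Emit:
step_arm:
  series:
    - [[-10, -33, 0], -0.6, 4]
    - [[-24, -78, 0], -1.3, 4]
    - [[-39, -123, 0], -2.1, 4]
    - [[-50, -160, 5], -2.7, 4]
    - [[-54.5, -175.6, 12], -2.82, 4]
    - [[-54.5, -175.6, 12], -2.82, 4]
    - [[-54.5, -175.6, 12], -2.82, 4]
    - [[-54.5, -175.6, 12], -2.82, 4]

```text
clock: 4.0
eef_pos: [0.5074, -0.108, 0.3263]
eef_rot: [180.0, 0.0, -2.6]
ft_force: [0.8, -0.9, -0.5]
width: 0.0076
grasp_force: 39.5
```

Emit:
step_arm:
  series:
    - [[0, 0, 10], 0, 4]
    - [[0, 0, 10], 0, 4]
    - [[0, 0, 10], 0, 4]
    - [[0, 0, 10], 0, 4]

```text
clock: 4.4
eef_pos: [0.5073, -0.1072, 0.3167]
eef_rot: [180.0, -0.0, -2.6]
ft_force: [0.0, 0.3, -0.8]
width: 0.0075
grasp_force: 39.4
```

```bash
python3 - <<'E'
from h import *
to(.507,-.106,.305,-2.5)
s=snap('scene','s2.png')['frame'];t=snap('top','t2.png')['frame']
r=lambda im,x,y:cv2.resize(im[y:y+75,x:x+100],None,fx=6,fy=6,interpolation=cv2.INTER_CUBIC)[:,:600]
cv2.imwrite('pics/c6.png',cv2.resize(s[140:235,240:370],None,fx=6,fy=6,interpolation=cv2.INTER_CUBIC)[:,:,::-1])
E
```

```text
t 4.4 [ 0.5073 -0.1072  0.3167] [179.99  -0.    -2.55] w 0.0075 gf 39.4 F [ 0.   0.3 -0.8]
shift [-0.4 -1.2 11.7] turn -0.01
```

View pics/c6.png

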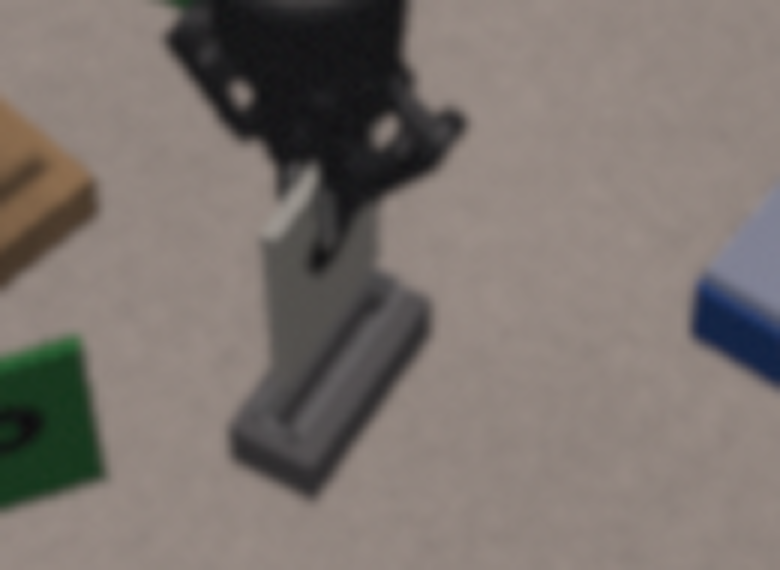

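The plate hangs over the holder. Its near bottom corner is at (273,387), its far bottom corner at (377,275), and its top near corner at (262,235). I'll compare its pose with the holder in this same view.

```bash
python3 - <<'E'
from fit import *
O['h']=('scene',240,140)
z=67
P=[('h',(276,387),(40,4,z)),('h',(377,276),(-40,4,z)),('h',(262,236),(40,-4,z+110)),('h',(277,242),(40,4,z+110))]
q,r=fit(P,[.507,-.106,-.04]);print(q,r.tolist())
H=[('h',(315,475),(52,22,30)),('h',(233,432),(52,-22,30)),('h',(431,305),(-52,22,30)),('h',(315,497),(52,22,0)),('h',(233,458),(52,-22,0))]
q2,r=fit(H,[.507,-.106,-.04]);print(q2,r.tolist())
E
```

```text
[ 0.50949845 -0.1041927  -0.08116571] [[1.3, 1.0], [1.2, -2.1], [-1.3, 0.2], [-1.0, 0.7]]
[ 0.50610512 -0.10444244 -0.05063787] [[-0.2, -0.7], [-0.7, -0.7], [0.6, -0.8], [0.3, 1.4], [0.0, 0.8]]
```

Emit:
step_arm:
  series:
    - [[-0.4, -1.2, 8], 0, 4]
    - [[-0.4, -1.2, 15], 0, 4]
    - [[-0.4, -1.2, 22], 0, 4]
    - [[-0.4, -1.2, 27], 0, 4]
    - [[-0.4, -1.2, 32], 0, 4]
    - [[-0.4, -1.2, 32], 0, 4]

```text
clock: 5.1
eef_pos: [0.5067, -0.1055, 0.2836]
eef_rot: [-180.0, 0.1, -2.5]
ft_force: [0.1, -0.2, -1.0]
width: 0.0076
grasp_force: 39.5
```

```bash
python3 -c "
from h import *
to(.507,-.106,.26,-2.5); print(observe()['wrist_torque'])"
```

```text
t 5.1 [ 0.5067 -0.1055  0.2836] [-1.7998e+02  1.1000e-01 -2.5100e+00] w 0.0076 gf 39.5 F [ 0.1 -0.2 -1. ]
shift [ 0.4  0.5 23.6] turn -0.0
[ 0.0762053  -0.04257802 -0.02263685]
```

No contact inside the flare, so I'll continue down.

Emit:
step_arm:
  series:
    - [[0, 0, 3], 0, 4]
    - [[0, 0, 6], 0, 4]
    - [[0, 0, 9], 0, 4]
    - [[0, 0, 12], 0, 4]
    - [[0, 0, 12], 0, 4]

```text
clock: 5.6
eef_pos: [0.5069, -0.1059, 0.2722]
eef_rot: [179.9, 0.0, -2.5]
ft_force: [1.1, -2.0, -2.6]
width: 0.0075
grasp_force: 39.2
```

```bash
python3 -c "
from h import *
to(.507,-.106,.26,-2.5); print(observe()['wrist_torque'])"
```

```text
t 5.6 [ 0.5069 -0.1059  0.2722] [ 1.7994e+02  1.0000e-02 -2.5300e+00] w 0.0075 gf 39.2 F [ 1.1 -2.  -2.6]
shift [ 0.1  0.1 12.2] turn -0.01
[-0.54693711 -0.01295527 -0.05218544]
```

Emit:
step_arm:
  series:
    - [[0, 0.5, 3], 0, 4]
    - [[0, 0.5, 6], 0, 4]
    - [[0, 0.5, 9], 0, 4]
    - [[0, 0.5, 11], 0, 4]
    - [[0, 0.5, 13], 0, 4]
    - [[0, 0.5, 13], 0, 4]

```text
clock: 6.2
eef_pos: [0.507, -0.1062, 0.2595]
eef_rot: [180.0, -0.0, -2.5]
ft_force: [0.8, -1.9, -0.7]
width: 0.0075
grasp_force: 39.4
```

```bash
python3 -c "
from h import *
to(.507,-.106,.259,-2.5); print(observe()['wrist_torque'])"
```

```text
t 6.2 [ 0.507  -0.1062  0.2595] [ 1.7998e+02 -1.0000e-02 -2.5100e+00] w 0.0075 gf 39.4 F [ 0.8 -1.9 -0.7]
shift [-0.  -0.2  0.5] turn -0.0
[-0.55791109  0.10095243 -0.11971849]
```

Emit:
step_arm:
  series:
    - [[0, 0, 1], 0, 4]
    - [[0, 0, 2], 0, 4]
    - [[0, 0, 3], 0, 4]
    - [[0, 0, 3], 0, 4]

```text
clock: 6.6
eef_pos: [0.5072, -0.1062, 0.2594]
eef_rot: [179.9, -0.1, -2.5]
ft_force: [-4.6, -1.5, 10.9]
width: 0.0073
grasp_force: 41.3
```

The floor carries the load: 11 N, with z no longer falling. I'll let go and rise.

Emit:
step_arm:
  series:
    - [[0, 0, 0], 0, 12]
    - [[0, 0, 0], 0, 30]
    - [[0, 0, 0], 0, 40]
    - [[0, 0, 0], 0, 40]
    - [[0, 0, 0], 0, 40]
    - [[0, 0, 0], 0, 40]
    - [[0, 0, 0], 0, 40]

```text
clock: 7.3
eef_pos: [0.507, -0.1061, 0.2566]
eef_rot: [-180.0, 0.0, -2.5]
ft_force: [-0.0, 0.9, 0.5]
width: 0.0402
grasp_force: 0.0
```

Emit:
step_arm:
  series:
    - [[0, 0, -20], 0, 40]
    - [[0, 0, -50], 0, 40]
    - [[0, 0, -90], 0, 40]
    - [[0, 0, -120], 0, 40]
    - [[0, 0, -120], 0, 40]
    - [[0, 0, -120], 0, 40]

```text
clock: 7.9
eef_pos: [0.507, -0.1061, 0.3774]
eef_rot: [180.0, -0.1, -2.5]
ft_force: [-0.8, -0.1, -0.8]
width: 0.0401
grasp_force: 0.0
```

```bash
python3 - <<'E'
from h import *
to(.569,.1785,.36,36.1)
s=snap('scene','s3.png')['frame']
cv2.imwrite('pics/c7.png',cv2.resize(s[140:235,240:370],None,fx=6,fy=6,interpolation=cv2.INTER_CUBIC)[:,:,::-1])
E
```

```text
t 7.9 [ 0.507  -0.1061  0.3774] [ 1.7997e+02 -1.1000e-01 -2.5100e+00] w 0.0401 gf 0.0 F [-0.8 -0.1 -0.8]
shift [  49.5 -287.    17.4] turn -7.72
```

View pics/c7.png

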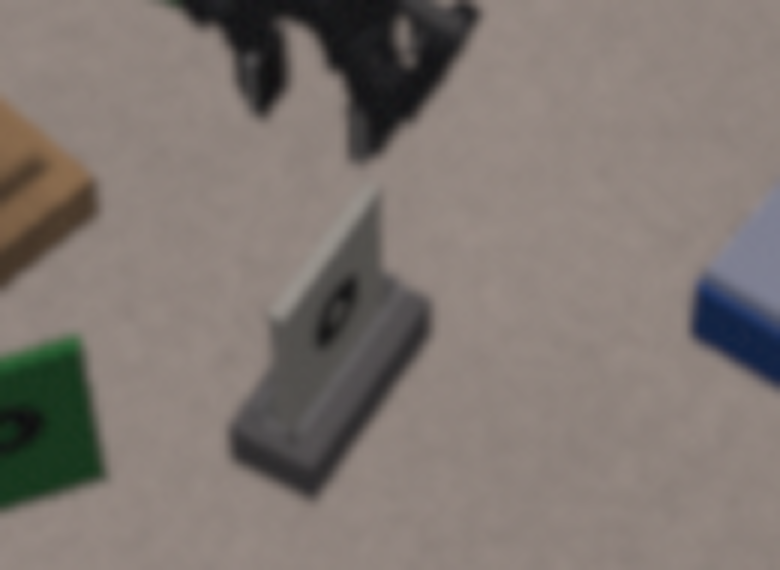

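The plate is seated upright with its marker at (337,312) facing the mirror. Next, over to the tab.

Emit:
step_arm:
  series:
    - [[7, -40, 0], -1.1, 40]
    - [[15, -85, 0], -2.3, 40]
    - [[23, -130, 0], -3.5, 40]
    - [[30, -175, 0], -4.7, 40]
    - [[38, -220, 5], -5.9, 40]
    - [[46, -265, 10], -7.1, 40]
    - [[49.5, -287, 17], -7.72, 40]
    - [[49.5, -287, 17], -7.72, 40]

```text
clock: 8.75
eef_pos: [0.5685, 0.1814, 0.3552]
eef_rot: [-179.8, 0.4, 36.4]
ft_force: [-0.6, -0.8, -0.0]
width: 0.0399
grasp_force: 0.0
```

Emit:
step_arm:
  series:
    - [[0, 0, 0], 0, 40]
    - [[0, 0, 0], 0, 40]
    - [[0, 0, 0], 0, 40]

```text
clock: 9.05
eef_pos: [0.569, 0.1772, 0.3598]
eef_rot: [180.0, 0.0, 36.0]
ft_force: [-0.2, -0.2, -0.7]
width: 0.0398
grasp_force: 0.0
```

```bash
python3 - <<'E'
from h import *
to(.569,.1785,.289,36.1)
s=snap('scene','s4.png')['frame']
cv2.imwrite('pics/c8.png',cv2.resize(s[195:295,320:450],None,fx=6,fy=6,interpolation=cv2.INTER_CUBIC)[:,:,::-1])
E
```

```text
t 9.05 [0.569  0.1772 0.3598] [1.7998e+02 1.0000e-02 3.5960e+01] w 0.0398 gf 0.0 F [-0.2 -0.2 -0.7]
shift [ 0.8 -1.1 70.8] turn -0.03
```

View pics/c8.png

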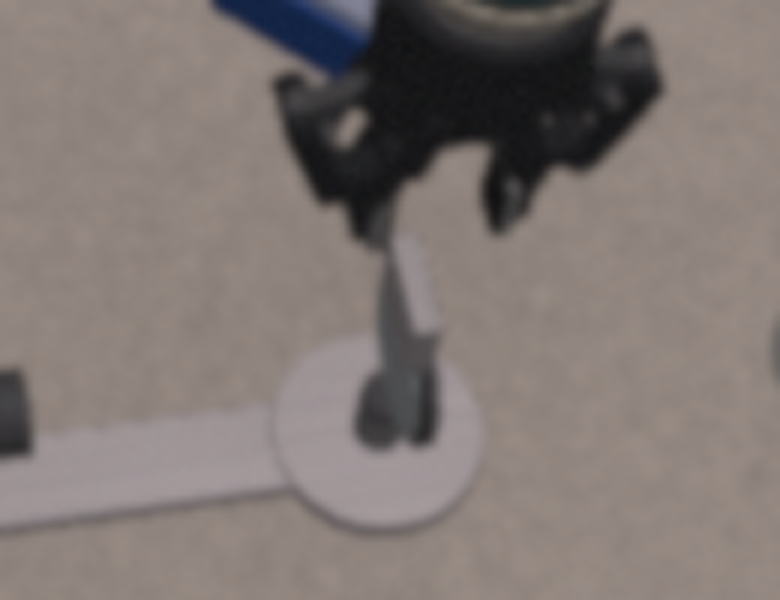

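```bash
python3 - <<'E'
from h import *
for X in ([.569,.1785,.142],[.569,.1785,.19],[.569,.1772,.19]): print(X,((proj('scene',X)[0]-[320,195])*6).round())
y=np.radians(36-90)
for s in (20,-20): print(((proj('scene',[.569+s/1e3*np.cos(y),.1772+s/1e3*np.sin(y),.19])[0]-[320,195])*6).round())
E
```

```text
[0.569, 0.1785, 0.142] [412. 280.]
[0.569, 0.1785, 0.19] [428. 219.]
[0.569, 0.1772, 0.19] [425. 217.]
[372. 224.]
[477. 210.]
```

Emit:
step_arm:
  series:
    - [[0.8, 0, 25], 0, 40]
    - [[0.8, 0, 50], 0, 40]
    - [[0.8, 0, 65], 0, 40]
    - [[0.8, 0, 70], 0, 40]
    - [[0.8, 0, 70], 0, 40]
    - [[0.8, 0, 70], 0, 40]
  grip_force: 20

```text
clock: 9.7
eef_pos: [0.57, 0.1788, 0.2911]
eef_rot: [179.9, -0.1, 36.1]
ft_force: [0.5, -0.2, -0.7]
width: 0.0401
grasp_force: 0.0
```

Emit:
step_arm:
  series:
    - [[0, 0, 0], 0, 25]
    - [[0, 0, 0], 0, 18]
    - [[0, 0, 0], 0, 8]
    - [[0, 0, 0], 0, 8]
    - [[0, 0, 0], 0, 8]
    - [[0, 0, 0], 0, 8]

```text
clock: 10.3
eef_pos: [0.57, 0.1787, 0.2908]
eef_rot: [179.9, -0.1, 36.1]
ft_force: [2.1, -1.8, 4.6]
width: 0.0113
grasp_force: 25.5
```

```bash
python3 -c "
from h import *
to(.569,.1785,.289,11.8)
s=observe();R=Ro.from_euler('xyz',s['eef_rot'],degrees=True).as_matrix();print(R.T@s['ft_force'],s['wrist_torque'])"
```

```text
t 10.3 [0.57   0.1787 0.2908] [ 1.799e+02 -1.100e-01  3.607e+01] w 0.0113 gf 25.5 F [ 2.1 -1.8  4.6]
shift [-1.  -0.4  1.8] turn 4.85
[ 0.69538325  2.69084976 -4.60398777] [-0.29888666 -0.20862765 -0.09618773]
```

Emit:
step_arm:
  series:
    - [[0, 0, 0], 0.6, 8]
    - [[0, 0, 0], 1.3, 8]
    - [[0, 0, 0], 2.0, 8]
    - [[0, 0, 0], 2.7, 8]
    - [[0, 0, 0], 3.4, 8]
    - [[0, 0, 0], 4.1, 8]
    - [[0, 0, 0], 4.6, 8]
    - [[0, 0, 0], 4.86, 8]
  grip_force: 40

```text
clock: 11.1
eef_pos: [0.5703, 0.1781, 0.2909]
eef_rot: [179.9, -0.2, 11.7]
ft_force: [2.6, -3.3, 4.7]
width: 0.011
grasp_force: 43.3
```

Emit:
step_arm:
  series:
    - [[0, 0, 0], 0, 8]
    - [[0, 0, 0], 0, 8]
    - [[0, 0, 0], 0, 8]
    - [[0, 0, 0], 0, 8]
    - [[0, 0, 0], 0, 8]
    - [[0, 0, 0], 0, 8]
    - [[0, 0, 0], 0, 8]
    - [[0, 0, 0], 0, 8]

```text
clock: 11.9
eef_pos: [0.5703, 0.1781, 0.2909]
eef_rot: [179.9, -0.2, 11.8]
ft_force: [2.2, -4.8, 5.6]
width: 0.011
grasp_force: 43.3
```

```bash
python3 - <<'E'
from h import *
to(.569,.1785,.289,11.8)
s=snap('scene','s5.png')['frame']
cv2.imwrite('pics/c9.png',cv2.resize(s[160:300,270:450],None,fx=4,fy=4,interpolation=cv2.INTER_CUBIC)[:,:,::-1])
E
```

```text
t 11.9 [0.5703 0.1781 0.2909] [ 1.7986e+02 -1.7000e-01  1.1760e+01] w 0.011 gf 43.3 F [ 2.2 -4.8  5.6]
shift [-1.2 -0.6  1.9] turn -0.01
```

View pics/c9.png

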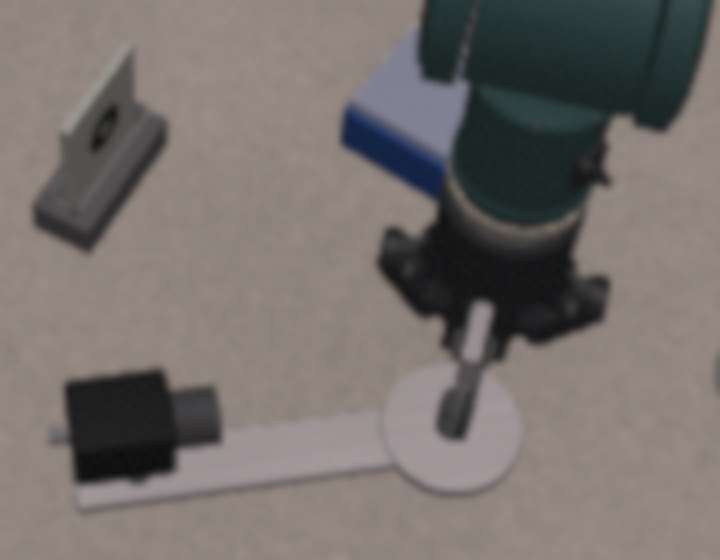

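The picture shows the plate seated at (105,125) and the mirror turned and held at (470,350). I'm handing it in.

```bash
python3 -c "
from h import *
print(job_done())"
```

```text
the job is handed in; nothing more can be done
None
```

I seated the marked plate on the holder's slot floor, marked face to the mirror, and let go of it; the mirror is held about 24° from its stop, the angle calculated from camera measurements to put the marker mid-mirror, and the job is handed in (no verdict came back).

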